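# Hang the cutlery caddy on its twin-pin drainer stand

### The arm

A 6-joint arm with a two-finger parallel gripper is mounted at the origin on the work surface. World frame = base frame: x ahead of the robot, y to its left, z up, the work surface at z = 0. Lengths are in mm, angles in degrees, forces in N, time in s.
With the tool pointing down it reaches from about 275 to 850 mm from the base axis. Payload 19 kg.
Tool frame: the origin (TCP) lies midway between the tips of the shut fingers; the grasp point (between the pads) lies ctrl.grasp_offset behind it (ctrl.grasp_offset is the distance from the TCP to the grasp point, in mm); x points along the fingers, y is the direction in which the jaws open and shut, and the axes are right-handed (so a half turn about x gives the same grasp; the last joint's range is limited). The gripper opens to 85 mm and grips with 20 to 120 N. Pads are 22 mm wide; open, the fingers measure 114 mm over their backs; the gripper's body (76 mm by 85 mm) begins 54 mm behind the grasp point. The pads swing forward as they close: fully open they stand 13 mm farther back than shut.
Start: joints at [-72.594, 8.623, 82.357, -0, 89.026, -7.678], TCP at [243.741, -520.75, 231.267] pointing down, gripper open.
Joint ranges: [-160.23, 160.23], [-39.13, 120.54], [6.94, 153.29], [-79.49, 259.48], [9.18, 160.14], [-161.06, 161.06]. Speed limits (degrees/s): [108.29, 108.29, 127.2, 172.46, 172.46, 172.46].

### API

Orientations are given as [roll, pitch, yaw] about the fixed x, y, z axes, in that order (R = Rz(yaw) Ry(pitch) Rx(roll)).
In Python, from plant import ctrl, read_camera, get_calibration, job gives the robot as it stands. The module is installed in compiled form; this text tells all that it offers.
- The arm moves only by the tool step_arm, never from a script. Its argument "increments" is a list of rows, each a list of 3 entries, a list of its own where there are three numbers: the finger opening in mm, from 0 to 85.4, then the shift along the tool's x, y, z in units of 25 mm (1.0 is 25 mm), then the turn about the tool's x in units of 6 degrees (1.0 is 6 degrees). In form: [[hand, [x, y, z], twist], ...]. A call has 1 to 5 rows; each row shifts and turns the commanded pose from where the row before left it, along the tool's axes as they then stand; what a row does not reach is not made up. A row lasts 1/12 s, in which the tool goes at most 41.7 mm and 7.16 degrees, less where a joint would pass 70% of its speed; a pose out of reach is approached as far as the arm can. A call is refused whole if a number of a shift passes 1 or a number of a turn 1, either way. A call with a gripper value outside its range is refused whole. The fingers move at their own pace and stop on an object; the grip force is fixed at half the most. Time passes only in rows, so rows that do not move let the fingers close. It gives the time, the measured TCP pose, the force and the opening at its end, in the units of the state.
- ctrl.get_state(): the state, without advancing time (a new reading comes with each control period).
- read_camera(name): name is "scene" or "top" or "wrist"; returns the picture (480x640x3 uint8, red, green, blue); there is no depth.
- get_calibration(name): a dict with "intrinsics" (3x3 intrinsics, pixels), "dist" ([k1, k2, p1, p2, k3] as OpenCV has them; the pictures are not rectified), "R" (3x3) and "t" (3): a world point X has camera coordinates R X + t. Camera axes: x right, y down, z forward; pixel columns grow to the right and rows downward; lengths in mm; the calibration is good to about 2 mm. A picture is of the moment at which its call begins: read the wrist's pose just before it. get_calibration takes no time and is no camera call; for the wrist camera it gives the pose at the moment of the call.
- job.job_done(): hands the job in, once; it reports no verdict.
The state is a dict: "time_s": time; "q": joint angles; "qvel": joint speeds; "joint_torque": joint torques, N m; "position": TCP position; "tcp_rot": TCP orientation; "force": force on the tool from outside, world axes, zero at the start; "torque": the same for the moment, N m; "grip_width": finger opening in mm.
Only numpy, scipy, OpenCV 4.12 (cv2) and the standard library are available. Lean on these libraries where they do the work, as an engineer would, in place of code of your own. Each camera call takes 0.05 s, during which the arm holds its last target.

### The job

Lift the green cutlery caddy by its handle and hang it on the dark steel drainer stand, so that both slotted ears drop over the two red pins and rest flat on the stand's supports. Lower it gently rather than dropping it, let go, and leave the orange caddy and the yellow cup where they stand.

Things in the scene. Friction and masses are not known exactly. Their poses are not given: they have to be found in the camera images.
- caddy_grip (a point): Handle-bar centre of the green caddy (loose, upright, up to 0.35 kg). Bar 12 thick (x), 100 long (y), 18 high, 112 above the caddy's underside, 33 clear below it. z up. Under it an open box 70 (x) x 100 (y) x 70 mm. At each y end a flat ear, 6 thick, 62 wide, out to 114 from the middle, underside 50 below bar centre; in it a slot 42 (x) x 30 (y) centred at y = +/-90. Same either way round.
- stand: Fixed dark steel stand. Origin on the counter, midway between its posts; z up. Base 100 (x) x 250 (y) x 6 mm. Posts at y = +/-90, each with a flat support 48 (x) x 44 (y), top at height 100; on its middle a red upright pin, 10 in diameter, round tip at height 128. The caddy's box hangs between the supports (136 apart). Hung, its bar centre is over the stand's origin, 150 above the counter.
- orange_caddy: Bystander: orange caddy with the same box and handle but no ears, 70 by 100 mm, 121 mm high. Origin: centre of its underside. Loose; leave it alone.
- cup: Bystander: yellow plastic cup, 78 mm across the rim, 90 mm high. Origin: centre of its underside. Loose; leave it alone.

How it is judged (in metres and radians):
At the end, for the whole second after the job is handed in: The green caddy hangs at rest with both ears flat on the stand's supports and a pin through each slot: handle centre within 22 mm of the stand's middle, 144 to 156 mm above the counter, handle in line with the pins within 12 degrees, level within 5 degrees (horizontal distance between caddy_grip and stand below 0.022 m and z of caddy_grip in the frame of stand between 0.144 and 0.156 m and angle between the y axis of caddy_grip and the y axis of stand, either way round below 0.22 rad and angle between caddy_grip's own z axis and vertical below 0.09 rad and linear speed of caddy below 0.03 m/s); the robot touches nothing.
It fails at once if the orange caddy is moved more than 30 mm (distance of orange_caddy from where it was at the start of the episode above 0.03 m).
It fails at once if the yellow cup is moved more than 30 mm (distance of cup from where it was at the start of the episode above 0.03 m).
It fails at once if the caddy is dropped onto the stand (falls loose faster than 0.8 m/s, as from over 30 mm) (linear speed of caddy above 0.8 m/s and contact force between the fingers and caddy below 0.1 N and horizontal distance between caddy_grip and stand below 0.12 m).
It also fails if it takes over 42 s, if anything falls off the work surface, if the arm or the gripper's body presses on something with over 40 N, if the wrist force passes 120 N, or if a joint passes its speed limit or range.

## Working session

There is one attempt and no reset: what is moved stays moved. The work goes in short steps, Python scripts to look and compute and a tool call to move; the robot and the scene stay as the last step left them, time stands still between calls to the robot, and variables do not carry over. Pictures are saved under pics/ and viewed, and the job is handed in when it is done.

Besides the shell and the picture viewer there is one more tool, called after "Request:" as name(argument=value, ...) on one line, values as JSON. step_arm: Moves the arm, as the interface text tells. Its arguments: {"type":"object","properties":{"increments":{"type":"array"}},"required":["increments"]}

```bash
mkdir -p pics
python3 - <<'E'
from plant import ctrl, read_camera, get_calibration
import cv2
s=ctrl.get_state(); print(s, ctrl.grasp_offset)
for n in ["scene","top","wrist"]:
    c=get_calibration(n); im=read_camera(n); cv2.imwrite(f"pics/{n}0.png",im[:,:,::-1])
    print(n,c)
E
```

```text
{'time_s': 0.0, 'q': array([-7.25922582e+01,  8.65040365e+00,  8.23920400e+01, -3.78343570e-04,
        8.90257071e+01, -7.67678676e+00]), 'qvel': array([-0.0370391 ,  0.05276074, -0.02744419, -0.03109272, -0.02598981,
        0.05583351]), 'joint_torque': array([ 2.17886067e-03, -7.13053679e+01, -5.70874894e+01, -5.01985517e-05,
        8.89064366e-03, -2.56224695e-05]), 'position': array([ 243.68981149, -520.54373358,  230.68928694]), 'tcp_rot': array([-97.35876122,  89.93184818, 107.72577399]), 'force': array([ 0.39807642, -0.18135047,  0.50246038]), 'torque': array([ 0.00897902, -0.04509077, -0.02016819]), 'grip_width': 85.42740190655326} 18.700000000000003
scene {'intrinsics': array([[597.28330131,   0.        , 314.24282251],
       [  0.        , 597.28330131, 244.2258256 ],
       [  0.        ,   0.        ,   1.        ]]), 'dist': array([0.04220606, 0.        , 0.        , 0.        , 0.        ]), 'R': array([[-0.86594756,  0.50010567, -0.00539891],
       [ 0.40081549,  0.68748631, -0.60556545],
       [-0.29913504, -0.52655189, -0.79577719]]), 't': array([ 484.57215868,
[... 294 characters left out ...]
([[ 0.00879926, -0.99992595,  0.00840679],
       [-0.98177668, -0.01023496, -0.18976246],
       [ 0.18983445, -0.00658382, -0.98179404]]), 't': array([-11.27950731, 560.40723085, 822.77849706])}
wrist {'intrinsics': array([[395.65816188,   0.        , 319.89396384],
       [  0.        , 395.65816188, 239.6481015 ],
       [  0.        ,   0.        ,   1.        ]]), 'dist': array([-0.01065272,  0.        ,  0.        ,  0.        ,  0.        ]), 'R': array([[ 4.23739838e-01, -9.05783939e-01, -6.53109767e-05],
       [-8.61431255e-01, -4.03013246e-01,  3.09057466e-01],
       [-2.79965610e-01, -1.30903700e-01, -9.51043363e-01]]), 't': array([-575.67968939,  -39.86510793,  378.349348  ])}
```

View pics/scene0.png

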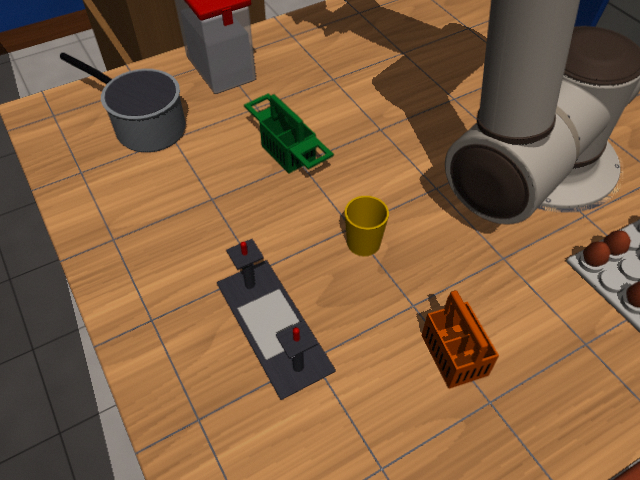

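View pics/top0.png

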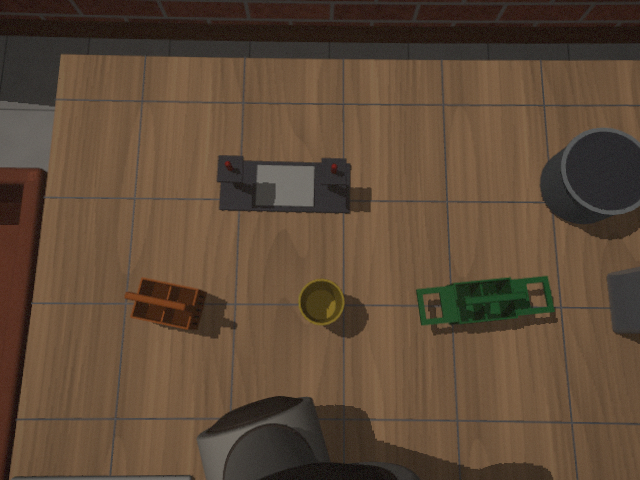

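View pics/wrist0.png

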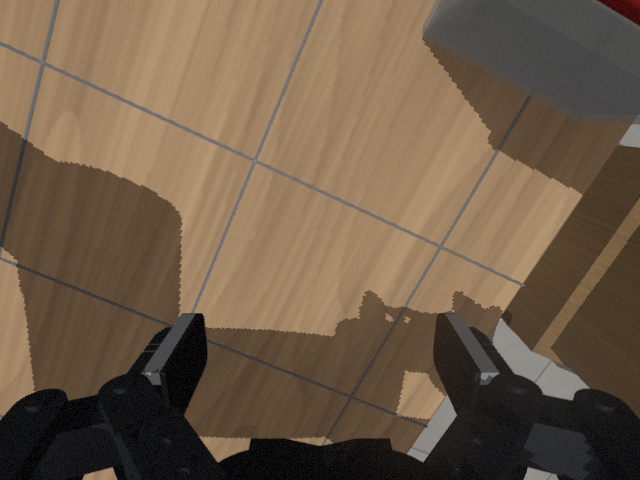

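The scene and top views both show every object. In the top view the stand's red pins are near (229,164) and (334,168), the green handle bar is near (500,300), the cup is at (321,302) and the orange caddy is at (168,303). I'll enlarge the key parts.

Run:
```python
import cv2, numpy as np
t=cv2.imread("pics/top0.png"); s=cv2.imread("pics/scene0.png")
def crop(im,x,y,w,h,k,n):
    c=cv2.resize(im[y:y+h,x:x+w],None,fx=k,fy=k,interpolation=cv2.INTER_CUBIC)
    c=cv2.convertScaleAbs(c,alpha=1.5,beta=20)
    for i in range(0,w,10): cv2.putText(c,str(x+i),(i*k,8),0,.3,(255,255,255),1); cv2.line(c,(i*k,10),(i*k,16),(255,255,255),1)
    for i in range(0,h,10): cv2.putText(c,str(y+i),(0,i*k+3),0,.3,(255,255,255),1)
    cv2.imwrite(n,c)
crop(t,410,265,150,70,5,"pics/c1.png")
crop(t,210,145,150,75,5,"pics/c2.png")
crop(s,240,90,100,85,7,"pics/c3.png")
crop(s,210,235,130,85*2-10,3,"pics/c4.png")
```

```text
(no output)
```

View pics/c1.png

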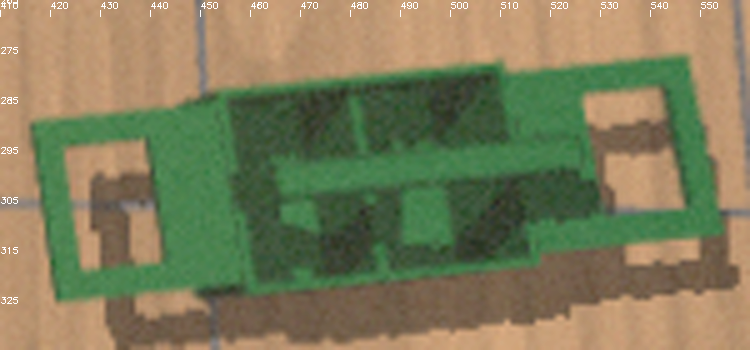

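View pics/c2.png

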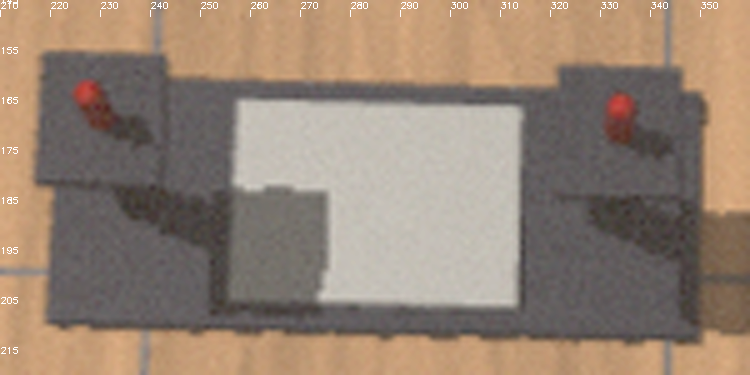

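View pics/c3.png

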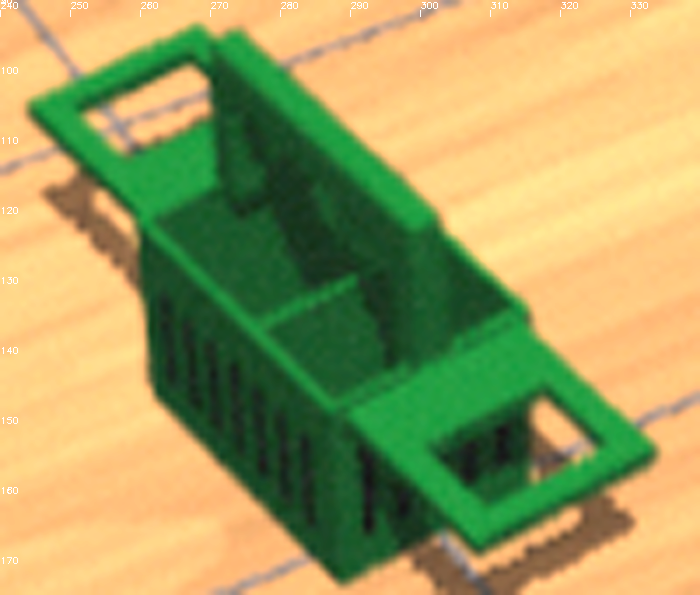

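The crops give corner pixels. In the top view the ear corners are near (416.4,289.6), (421.4,324.8), (547.6,276.2) and (554.4,311.8), and the pin tips are (227.4,163.2) and (334,165.6). I'll look at the stand crop and then fit the poses.

View pics/c4.png

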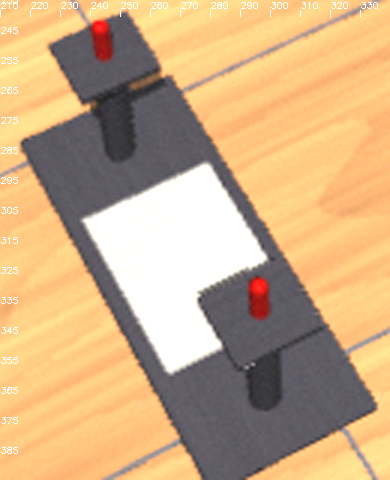

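```bash
cat > h.py <<'E'
import numpy as np, cv2
from plant import ctrl, get_calibration
from scipy.optimize import least_squares
def proj(c,X):
    return cv2.projectPoints(np.asarray(X,float).reshape(-1,1,3),cv2.Rodrigues(c['R'])[0],c['t'],c['intrinsics'],c['dist'])[0].reshape(-1,2)
def backproj(c,uv,z):
    n=cv2.undistortPoints(np.array(uv,float).reshape(-1,1,2),c['intrinsics'],c['dist']).reshape(-1,2)
    out=[]
    for a in n:
        d=c['R'].T@np.array([a[0],a[1],1]); o=-c['R'].T@c['t']; out.append(o+d*(z-o[2])/d[2])
    return np.array(out)
E
python3 - <<'E'
from h import *
np.set_printoptions(precision=1,suppress=True)
T=get_calibration('top');S=get_calibration('scene')
pr=lambda n,c,uv,z:print(n,backproj(c,uv,z)[:,:2].tolist())
ears=backproj(T,[(416.4,289.6),(421.4,324.8),(554.4,311.8),(547.6,276.2)],68); print("top ears",ears[:,:2],ears.mean(0))
b=backproj(T,[(465.6,298),(465.6,303.6),(526.4,298.4),(526,292.6)],121);print("bar",b[:,:2],b.mean(0))
d=(ears[0]+ears[1]-ears[2]-ears[3]);print("yaw of +y", np.degrees(np.arctan2(-d[0],d[1])), np.linalg.norm(d)/2)
e=backproj(S,[(244,105.4),(268.6,93.6),(333.6,154.6),(309,167.5)],68);print("scene ears",e[:,:2],e.mean(0))
d=(e[2]+e[3]-e[0]-e[1]);print(np.degrees(np.arctan2(-d[0],d[1])), np.linalg.norm(d)/2)
e=backproj(S,[(302.1,120.3),(297.9,122.9),(270.7,96),(274.3,94.3)],121);print("scene bar",e[:,:2],e.mean(0))
p=backproj(T,[(227.4,163.2),(334,165.6)],126);print("pins",p,p.mean(0));d=p[0]-p[1];print(np.degrees(np.arctan2(-d[0],d[1])),np.linalg.norm(d))
p=backproj(T,[(218.4,155.4),(243.2,156.2),(242.4,182),(217.4,181.6)],100);print("supL",p[:,:2],p.mean(0))
q=backproj(T,[(321.6,158.2),(346.4,158.2),(346.4,184),(321,184)],100);print("supR",q[:,:2],q.mean(0), (p.mean(0)+q.mean(0))/2)
p=backproj(S,[(243.3,242.5),(296.3,329.5)],128);print("scene pins",p,p.mean(0))
print("cup",backproj(T,[(321.5,302)],90),"orange",backproj(T,[(168,305)],70))
E
```

```text
top ears [[ 472.  -174.2]
 [ 412.4 -180.9]
 [ 437.1 -407.3]
 [ 497.8 -400.9]] [ 454.8 -290.8   68. ]
bar [[ 454.5 -242. ]
 [ 445.6 -241.5]
 [ 455.1 -339.1]
 [ 464.4 -339.2]] [ 454.9 -290.5  121. ]
yaw of +y 6.36539452306224 227.94862477726983
scene ears [[ 500.5 -394.5]
 [ 438.6 -402.5]
 [ 414.1 -176. ]
 [ 472.6 -169.9]] [ 456.4 -285.7   68. ]
6.615686178525192 227.05131808408697
scene bar [[ 447.3 -239.5]
 [ 457.7 -237.1]
 [ 465.9 -333.1]
 [ 457.3 -334.1]] [ 457.1 -286.   121. ]
pins [[676.2 150.2 126. ]
 [674.3 -29.3 126. ]] [675.2  60.5 126. ]
-0.624402469147667 179.49415291158974
supL [[699.5 171.4]
 [698.7 128.3]
 [651.8 127.9]
 [652.  171. ]] [675.5 149.6 100. ]
supR [[696.8  -8.5]
 [697.3 -51.8]
 [650.4 -51.8]
 [649.9  -7.8]] [673.6 -30.  100. ] [674.6  59.8 100. ]
scene pins [[674.6 -26.2 128. ]
 [677.7 154.3 128. ]] [676.1  64.1 128. ]
cup [[447.7 -10.4  90. ]] orange [[441.8 250.2  70. ]]
```

```bash
cat >> h.py <<'E'
from scipy.spatial.transform import Rotation as Ro
def tool():
    s=ctrl.get_state(); return s['position'],Ro.from_euler('xyz',s['tcp_rot'],degrees=True).as_matrix(),s
def go(target,jawdeg=None):
    """print needed shift in tool axes (units), and twist units to have jaw y-axis at world heading jawdeg mod 180"""
    p,R,s=tool(); d=np.array(target)-p
    h=np.degrees(np.arctan2(R[1,1],R[0,1])); print("t",round(s['time_s'],2),"pos",p.round(1),"jaw heading",h.round(2),"width",round(s['grip_width'],1),"F",s['force'].round(1))
    if jawdeg is not None:
        e=(jawdeg-h+90)%180-90; print("world yaw needed",e.round(2)," twist units",(-e/6).round(3) if R[2,0]<0 else (e/6).round(3))
    print("shift units",(R.T@d/25).round(3),"tilt x-axis",R[:,0].round(4))
E
python3 - <<'E'
from h import *
np.set_printoptions(precision=2,suppress=True)
T=get_calibration('top');S=get_calibration('scene')
print(backproj(T,[(612,335)],0),backproj(S,[(211,90),(255,80)],0),backproj(S,[(180,10)],150))
print(tool()[1])
go((455.5,-289,231),6.45)
E
```

```text
[[ 400.34 -539.6     0.  ]] [[ 512.41 -558.77    0.  ]
 [ 408.11 -540.42    0.  ]] [[ 518.44 -656.05  150.  ]]
[[-0.    0.42 -0.91]
 [ 0.   -0.91 -0.42]
 [-1.   -0.   -0.  ]]
t 0.15 pos [ 243.7 -520.6  230.8] jaw heading -64.92 width 85.3 F [-0.6 -0.6 -0.4]
world yaw needed 71.37  twist units -11.895
shift units [ -0.   -4.8 -11.6] tilt x-axis [-0.  0. -1.]
```

Request:
step_arm(increments=[[85,[0,-0.4,-0.97],0],[85,[0,-0.4,-0.97],0],[85,[0,-0.4,-0.97],0],[85,[0,-0.4,-0.97],0],[85,[0,-0.4,-0.97],0]])

```text
time_s: 0.57
position: [332.9, -423.0, 231.1]
tcp_rot: [-88.8, 90.0, 116.2]
force: [0.6, -1.1, -0.7]
grip_width: 85.1
```

Request:
step_arm(increments=[[85,[0,-0.4,-0.97],0],[85,[0,-0.4,-0.97],0],[85,[0,-0.4,-0.97],0],[85,[0,-0.4,-0.97],0],[85,[0,-0.4,-0.97],0]])

```text
time_s: 0.98
position: [421.6, -326.2, 231.2]
tcp_rot: [-78.6, 90.0, 126.5]
force: [-0.0, 0.3, -0.1]
grip_width: 85.0
```

Request:
step_arm(increments=[[85,[0,-0.4,-0.95],0],[85,[0,-0.4,-0.95],0],[85,[0,0,0],-1],[85,[0,0,0],-1],[85,[0,0,0],-1]])

```text
time_s: 1.4
position: [455.8, -288.6, 231.0]
tcp_rot: [-85.7, 90.0, 137.8]
force: [0.9, -0.0, -0.3]
grip_width: 84.9
```

Request:
step_arm(increments=[[85,[0,0,0],-1],[85,[0,0,0],-1],[85,[0,0,0],-1],[85,[0,0,0],-1],[85,[0,0,0],-1]])

```text
time_s: 1.82
position: [455.5, -289.0, 231.1]
tcp_rot: [-121.6, 90.0, 131.8]
force: [-0.3, -0.0, 1.1]
grip_width: 84.8
```

Request:
step_arm(increments=[[85,[0,0,0],-1],[85,[0,0,0],-1],[85,[0,0,0],-1],[85,[0,0,0],-0.9],[85,[0,0,0],0]])

```text
time_s: 2.23
position: [455.5, -289.1, 231.1]
tcp_rot: [-147.1, 90.0, 129.6]
force: [0.1, -0.1, 0.0]
grip_width: 85.1
```

Run:
```python
from h import *
from plant import read_camera
go((455.5,-289,160),6.45)
c=get_calibration('wrist'); cv2.imwrite("pics/w1.png",read_camera('wrist')[:,:,::-1])
np.savez('w1.npz',**{k:c[k] for k in c})
print(ctrl.get_state()['q'])
```

```text
t 2.23 pos [ 455.5 -289.1  231.1] jaw heading 6.76 width 85.1 F [ 0.1 -0.1  0. ]
world yaw needed -0.31  twist units 0.052
shift units [ 2.844e+00  3.000e-03 -2.000e-03] tilt x-axis [-3.e-04  3.e-04 -1.e+00]
[-4.05894892e+01  4.38700890e+00  8.70704228e+01  2.07192409e-03
  8.85659547e+01 -4.69905675e+01]
```

View pics/w1.png

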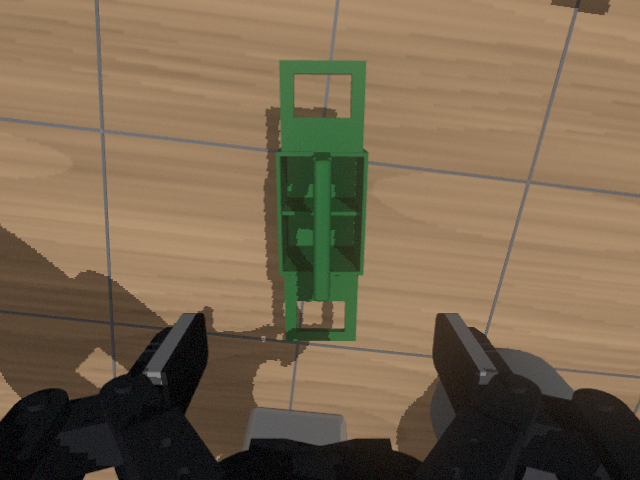

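The wrist view shows the bar running vertically between the jaws, from (322,153) to (322,300). The ear corners are at (280,60), (366,60), (356,341) and (286,341), so the tool is aligned. I'll check the position from this view.

Run:
```python
from h import *
c=dict(np.load('w1.npz'))
b=backproj(c,[(322,153),(322,300)],121);print(b,b.mean(0))
e=backproj(c,[(280,60),(366,60),(356,341),(286,341)],68);print(e,e.mean(0)); d=e[2]+e[3]-e[0]-e[1];print(np.degrees(np.arctan2(d[0],-d[1])))
```

```text
[[ 450.38798183 -235.9457964   121.        ]
 [ 462.49025334 -336.73695508  121.        ]] [ 456.43911759 -286.34137574  121.        ]
[[ 414.09303417 -180.48319459   68.        ]
 [ 474.42709028 -173.33797752   68.        ]
 [ 500.52410007 -399.46047182   68.        ]
 [ 439.1092645  -406.74822244   68.        ]] [ 457.03837226 -290.00746659   68.        ]
6.446255904322465
```

Request:
step_arm(increments=[[85,[1,0,0],0.05],[85,[1,0,0],0],[85,[1,0,0],0],[85,[1,0,0],0],[85,[0.8,0.02,0],0]])

```text
time_s: 2.7
position: [455.5, -288.7, 109.4]
tcp_rot: [-137.3, 89.9, 138.6]
force: [0.6, -0.2, -0.6]
grip_width: 85.1
```

Request:
step_arm(increments=[[85,[0.4,0,0],0],[85,[0.32,0,0],0],[85,[0,0,0],0]])

```text
time_s: 2.95
position: [455.7, -288.8, 92.4]
tcp_rot: [-138.4, 89.9, 137.6]
force: [-0.4, 0.1, -0.1]
grip_width: 85.0
```

Request:
step_arm(increments=[[5,[0,0,0],0],[5,[0,0,0],0],[5,[0,0,0],0],[5,[0,0,0],0],[5,[0,0,0],0]])

```text
time_s: 3.37
position: [456.2, -289.2, 93.8]
tcp_rot: [46.9, 90.0, -36.9]
force: [-0.9, 0.0, -0.5]
grip_width: 25.2
```

Request:
step_arm(increments=[[0,[0,0,0],0],[0,[0,0,0],0],[0,[0,0,0],0],[0,[0,0,0],0],[0,[0,0,0],0]])

```text
time_s: 3.78
position: [456.3, -289.2, 93.7]
tcp_rot: [55.2, 90.0, -28.6]
force: [1.7, -0.1, 6.1]
grip_width: 10.8
```

Run:
```python
from h import *
from plant import read_camera
go((456,-289,93),6.45)
cv2.imwrite("pics/w2.png",read_camera('wrist')[:,:,::-1])
```

```text
t 3.78 pos [ 456.3 -289.2   93.7] jaw heading 6.18 width 10.8 F [ 1.7 -0.1  6.1]
world yaw needed 0.27  twist units -0.044
shift units [ 0.027 -0.01  -0.01 ] tilt x-axis [ 7.e-04 -4.e-04 -1.e+00]
```

View pics/w2.png

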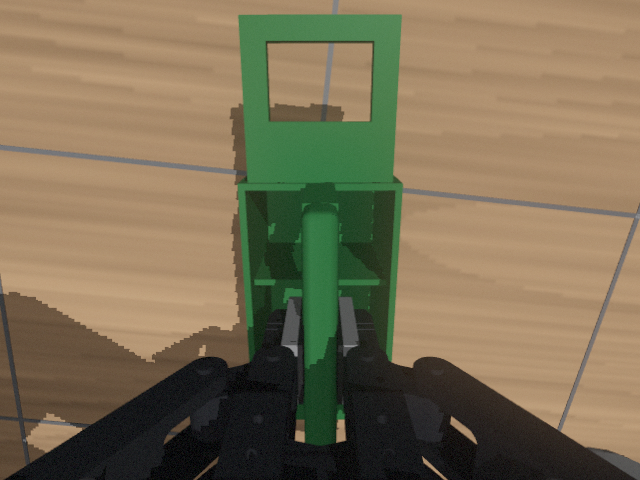

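The wrist view shows the bar at (320,300) held between both pads, with the opening at 10.8 mm. I'll lift it straight up.

Request:
step_arm(increments=[[0,[-0.3,0,0],0],[0,[-0.6,0,0],0],[0,[-0.8,0,0],0],[0,[-0.8,0,0],0],[0,[-0.8,0,0],0]])

```text
time_s: 4.25
position: [455.6, -288.8, 176.7]
tcp_rot: [-134.4, 89.9, 141.8]
force: [1.2, 0.1, -2.9]
grip_width: 10.5
```

Request:
step_arm(increments=[[0,[-0.8,0,0],0],[0,[-0.8,0,0],0],[0,[-0.5,0,0],0],[0,[-0.3,0,0],0],[0,[0,0,0],0]])

```text
time_s: 4.67
position: [456.2, -289.3, 236.9]
tcp_rot: [43.7, 89.9, -40.1]
force: [0.3, -0.6, -1.9]
grip_width: 11.2
```

Run:
```python
from h import *
from plant import read_camera
go((676,62,235),-0.8)
cv2.imwrite("pics/s2.png",read_camera('scene')[:,:,::-1])
```

```text
t 4.67 pos [ 456.2 -289.3  236.9] jaw heading 6.19 width 11.2 F [ 0.3 -0.6 -1.9]
world yaw needed -6.99  twist units 1.164
shift units [  0.075  10.253 -13.022] tilt x-axis [ 1.1e-03 -9.0e-04 -1.0e+00]
```

View pics/s2.png

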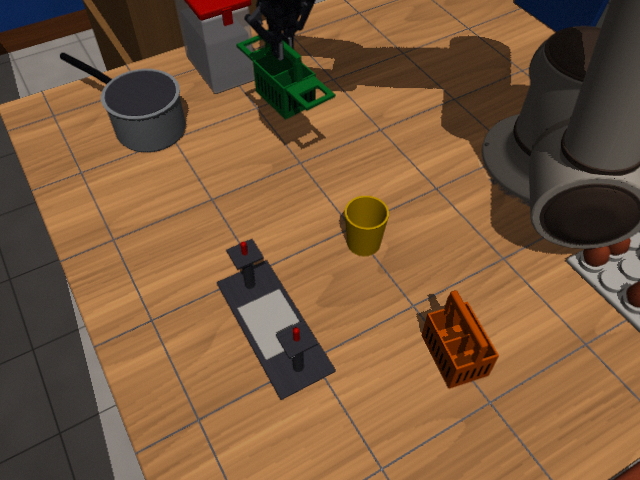

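The scene view shows the green caddy lifted level at (290,80), with everything else where it was. Next I'll twist it into line and carry it over.

Request:
step_arm(increments=[[0,[-0.1,0,0],0.38],[0,[-0.1,0,0],0.4],[0,[-0.1,0,0],0.38],[0,[0,0.2,-0.3],0],[0,[0,0.4,-0.67],0]])

```text
time_s: 5.13
position: [470.9, -265.4, 242.0]
tcp_rot: [-115.0, 89.9, 154.2]
force: [-0.5, 0.1, -2.1]
grip_width: 11.1
```

Request:
step_arm(increments=[[0,[0,0.5,-0.8],0],[0,[0,0.5,-0.8],0],[0,[0,0.5,-0.8],0],[0,[0,0.5,-0.8],0],[0,[0,0.5,-0.8],0]])

```text
time_s: 5.55
position: [535.6, -164.1, 242.1]
tcp_rot: [-120.4, 89.9, 148.9]
force: [-0.2, -0.2, -2.2]
grip_width: 11.1
```

Request:
step_arm(increments=[[0,[0,0.5,-0.8],0],[0,[0,0.5,-0.8],0],[0,[0,0.5,-0.8],0],[0,[0,0.5,-0.8],0],[0,[0,0.5,-0.8],0]])

```text
time_s: 5.97
position: [599.4, -64.9, 242.0]
tcp_rot: [-109.6, 89.9, 159.7]
force: [0.1, -0.6, -1.9]
grip_width: 10.9
```

Run:
```python
from h import *
go((676,62,240),-0.8)
```

```text
t 5.97 pos [599.4 -64.9 242. ] jaw heading -0.67 width 10.9 F [ 0.1 -0.6 -1.9]
world yaw needed -0.13  twist units 0.021
shift units [ 0.076  3.005 -5.11 ] tilt x-axis [-1.7e-03  6.0e-04 -1.0e+00]
```

Request:
step_arm(increments=[[0,[0,0.5,-0.8],0.02],[0,[0,0.5,-0.8],0],[0,[0,0.5,-0.8],0],[0,[0,0.5,-0.8],0],[0,[0,0.4,-0.8],0]])

```text
time_s: 6.38
position: [661.0, 34.2, 241.7]
tcp_rot: [-99.3, 89.9, 169.9]
force: [-0.4, -0.3, -2.5]
grip_width: 11.1
```

Request:
step_arm(increments=[[0,[0,0.3,-0.6],0],[0,[0,0.15,-0.3],0],[0,[0,0.05,-0.1],0],[0,[0,0,0],0],[0,[0,0,0],0]])

```text
time_s: 6.8
position: [673.2, 56.5, 243.2]
tcp_rot: [-61.3, 90.0, -152.2]
force: [-0.8, -0.9, -2.6]
grip_width: 11.1
```

Run:
```python
from h import *
from plant import read_camera
go((676,62,240),-0.8)
for n in ['scene','top','wrist']:
    c=get_calibration(n);np.savez(n+'3.npz',**c)
    im=read_camera(n)[:,:,::-1].copy();cv2.imwrite(f"pics/{n}3.png",im)
    if n=='scene': cv2.imwrite("pics/s3c.png",cv2.resize(im[110:410,170:390],None,fx=2.6,fy=2,interpolation=cv2.INTER_CUBIC) if 0 else cv2.resize(im[130:410,170:420],None,fx=2.1,fy=2.1,interpolation=cv2.INTER_CUBIC))
    if n=='top': cv2.imwrite("pics/t3c.png",cv2.resize(im[110:290,160:400],None,fx=3.3,fy=3.3,interpolation=cv2.INTER_CUBIC))
```

```text
t 6.8 pos [673.2  56.5 243.2] jaw heading -0.91 width 11.1 F [-0.8 -0.9 -2.6]
world yaw needed 0.11  twist units -0.018
shift units [ 0.127  0.11  -0.222] tilt x-axis [-3.e-04 -2.e-04 -1.e+00]
```

View pics/s3c.png

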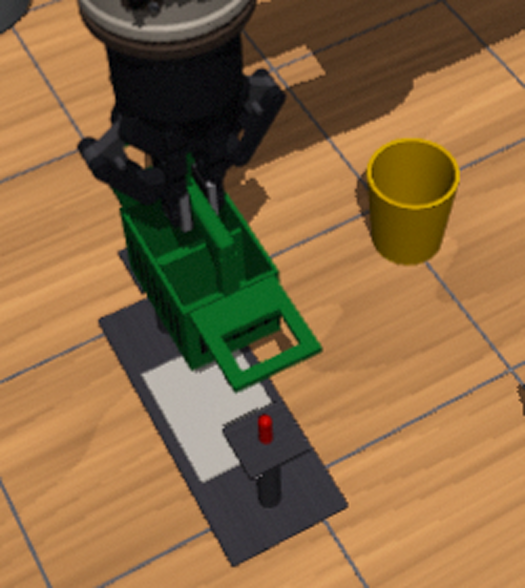

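View pics/t3c.png

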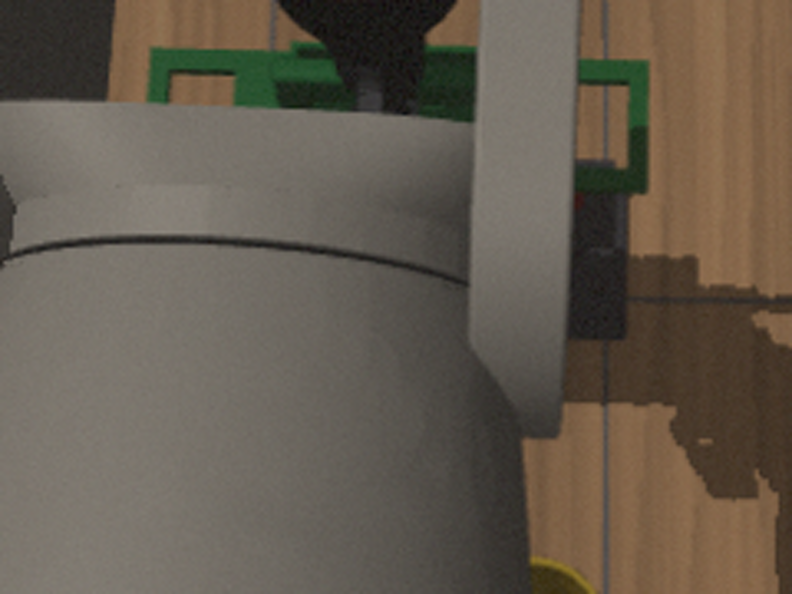

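View pics/wrist3.png

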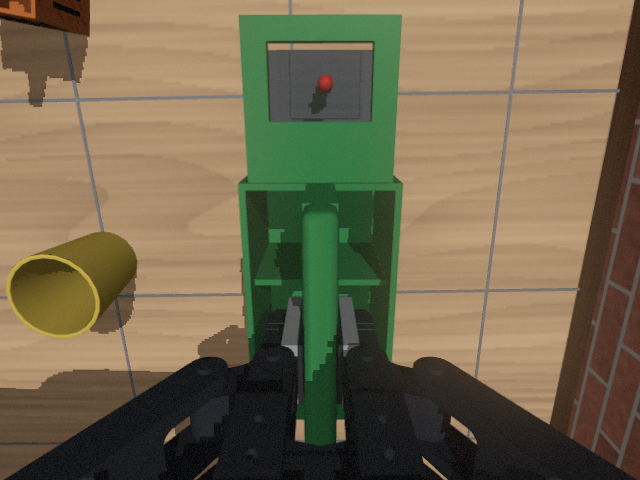

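The wrist view shows the +y pin at (325,83) through the slot, whose corners are (267,41), (373,41), (373,122) and (267,122). I'll use that to refine the position.

Run:
```python
from h import *
np.set_printoptions(precision=1,suppress=True)
c=dict(np.load('wrist3.npz'));T=dict(np.load('top3.npz'));S=dict(np.load('scene3.npz'))
p,R,s=tool(); bz=p[2]+18.7
print("pin",backproj(c,[(325,83)],126))
e=backproj(c,[(267,41),(373,41),(373,122),(267,122)],bz-44);print("slot",e,e.mean(0))
# model corners predicted in all cams: ears about bar centre at tcp
a=np.radians(-0.85);ux=np.array([np.cos(a),np.sin(a),0]);uy=np.array([-np.sin(a),np.cos(a),0])
C=np.array([p[0],p[1],bz])
pts=[C+sx*31*ux+sy*114*uy+[0,0,-44] for sx,sy in [(1,1),(1,-1),(-1,1),(-1,-1)]]
for n,k in [('scene',S),('top',T)]: print(n,proj(k,pts))
# observed
o=np.array([(150,48),(648,62),(648,193)])/3.3+[160,110]; print("top obs + + , + -, - -",o, backproj(T,o,bz-44))
o=np.array([(322,348),(237,388)])/2.1+[170,130]; print("scene obs -+ , ++",o,backproj(S,o,bz-44)); print(np.array(pts))
```

```text
pin [[678.  150.7 126. ]]
slot [[654.8 160.3 218.3]
 [695.3 159.6 218.3]
 [696.  129.9 218.3]
 [653.1 130.6 218.3]] [674.8 145.1 218.3]
scene [[280.9 313.9]
 [210.9 198.4]
 [322.7 293.9]
 [248.6 183.5]]
top [[204.4 123.2]
 [355.5 127.2]
 [201.7 162.4]
 [355.1 166.4]]
top obs + + , + -, - - [[205.5 124.5]
 [356.4 128.8]
 [356.4 168.5]] [[703.7 168.1 218.3]
 [700.1 -59.4 218.3]
 [637.3 -59.1 218.3]]
scene obs -+ , ++ [[323.3 295.7]
 [282.9 314.8]] [[644.6 173.5 218.3]
 [704.3 172.2 218.3]]
[[705.9 169.8 218.3]
 [702.5 -58.2 218.3]
 [643.9 170.7 218.3]
 [640.5 -57.3 218.3]]
```

Request:
step_arm(increments=[[0,[0,0.07,-0.11],0],[0,[0,0.07,-0.11],0],[0,[0.4,0,0],0],[0,[0.7,0,0],0],[0,[0.7,0,0],0]])

```text
time_s: 7.37
position: [677.1, 62.7, 197.4]
tcp_rot: [96.9, 90.0, 6.0]
force: [0.5, 0.6, -3.4]
grip_width: 10.7
```

Request:
step_arm(increments=[[0,[0.5,0,0],0],[0,[0.4,0,0],0],[0,[0.2,0,0],0],[0,[0,0,0],0],[0,[0,0,0],0]])

```text
time_s: 7.78
position: [677.2, 62.6, 171.3]
tcp_rot: [101.6, 90.0, 10.7]
force: [0.2, 0.5, -2.8]
grip_width: 11.3
```

Run:
```python
from h import *
from plant import read_camera
go((676.7,62,131.7),-0.8)
for n in ['scene','wrist']:
    c=get_calibration(n);np.savez(n+'4.npz',**c)
    im=read_camera(n)[:,:,::-1].copy();cv2.imwrite(f"pics/{n}4.png",im)
    if n=='scene': cv2.imwrite("pics/s4c.png",cv2.resize(im[130:410,170:420],None,fx=2.1,fy=2.1,interpolation=cv2.INTER_CUBIC))
```

```text
t 7.78 pos [677.2  62.6 171.3] jaw heading -0.89 width 11.3 F [ 0.2  0.5 -2.8]
world yaw needed 0.09  twist units -0.016
shift units [ 1.583 -0.02   0.024] tilt x-axis [ 4.e-04  1.e-04 -1.e+00]
```

View pics/s4c.png

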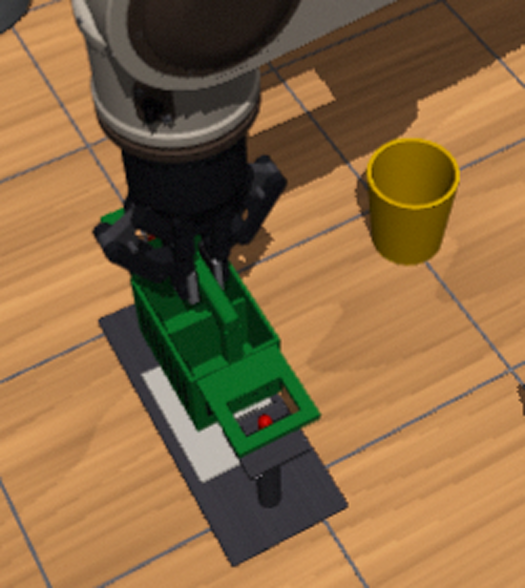

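View pics/wrist4.png

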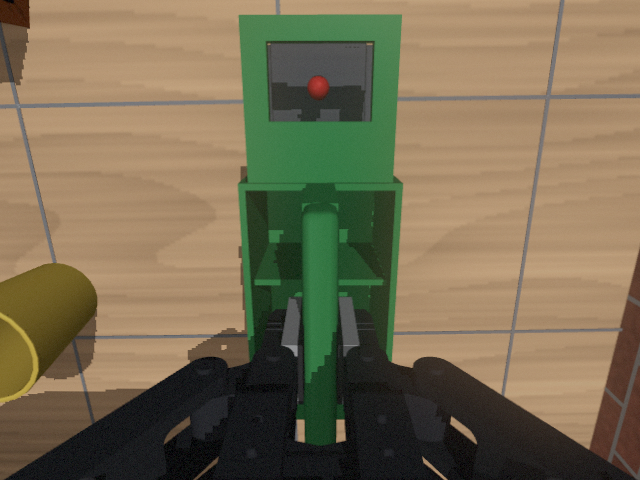

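The pin tip is at (318,87) and the slot centre at (320,81), so it is centred. The scene view agrees, with the near pin inside its slot. I'll lower it slowly.

Request:
step_arm(increments=[[0,[0.2,0,0],0],[0,[0.25,0,0],0],[0,[0.25,0,0],0],[0,[0.25,0,0],0],[0,[0.2,0,0],0]])

```text
time_s: 8.3
position: [676.8, 62.6, 140.9]
tcp_rot: [-96.3, 89.9, 172.8]
force: [-0.0, -0.3, -2.6]
grip_width: 11.2
```

Request:
step_arm(increments=[[0,[0.12,0,0],0],[0,[0.08,0,0],0],[0,[0.06,0,0],0],[0,[0.06,0,0],0],[0,[0,0,0],0]])

```text
time_s: 8.72
position: [677.0, 62.6, 133.9]
tcp_rot: [-135.5, 90.0, 133.6]
force: [0.0, 0.8, -3.0]
grip_width: 11.2
```

Request:
step_arm(increments=[[0,[0.04,0,0],0],[0,[0.04,0,0],0],[0,[0,0,0],0]])

```text
time_s: 8.97
position: [677.0, 62.6, 132.0]
tcp_rot: [-147.4, 90.0, 121.7]
force: [-0.4, 0.9, -2.9]
grip_width: 10.9
```

Request:
step_arm(increments=[[0,[0.04,0,0],0],[0,[0,0,0],0]])

```text
time_s: 9.13
position: [677.2, 62.6, 131.7]
tcp_rot: [98.0, 90.0, 7.1]
force: [-1.4, -0.0, 3.4]
grip_width: 10.6
```

Request:
step_arm(increments=[[0,[0.04,0,0],0],[0,[0,0,0],0]])

```text
time_s: 9.3
position: [677.2, 62.6, 131.6]
tcp_rot: [91.6, 89.9, 0.7]
force: [-6.8, -0.6, 13.0]
grip_width: 11.2
```

Contact is made at z = 131.6, as predicted, with the force up to 13 N. I'll back off slightly, check with a picture, then open.

Request:
step_arm(increments=[[0,[-0.04,0,0],0],[0,[0,0,0],0]])

```text
time_s: 9.47
position: [677.2, 62.6, 131.6]
tcp_rot: [96.6, 90.0, 5.7]
force: [-3.6, 0.2, 6.3]
grip_width: 10.8
```

Run:
```python
from h import *
from plant import read_camera
for n in ['scene','wrist']:
    im=read_camera(n)[:,:,::-1].copy();cv2.imwrite(f"pics/{n}5.png",im)
    if n=='scene': cv2.imwrite("pics/s5c.png",cv2.resize(im[200:400,190:350],None,fx=3,fy=3,interpolation=cv2.INTER_CUBIC))
```

```text
(no output)
```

View pics/s5c.png

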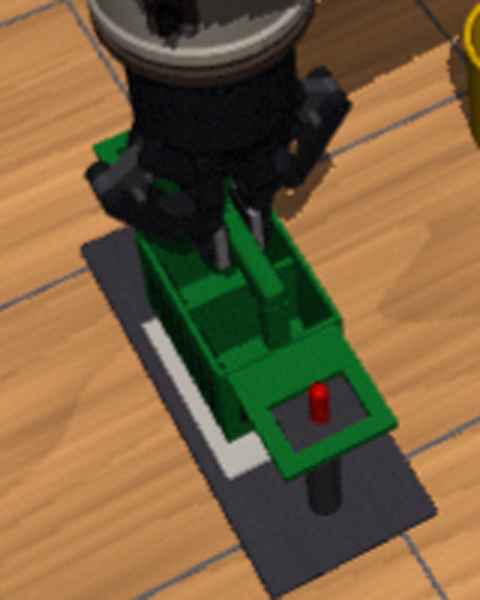

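View pics/wrist5.png

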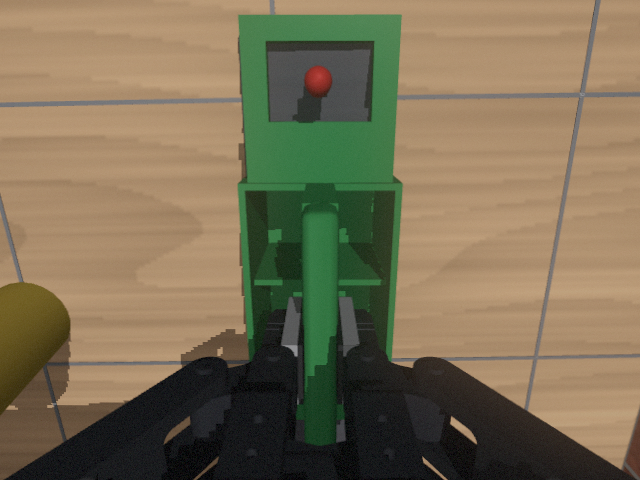

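Both views show the near pin up through its slot, near the middle, with the ear on its support. I'll open and retreat straight up.

Request:
step_arm(increments=[[25,[0,0,0],0],[40,[0,0,0],0],[60,[0,0,0],0],[85,[0,0,0],0],[85,[0,0,0],0]])

```text
time_s: 9.98
position: [677.0, 62.6, 130.9]
tcp_rot: [-109.5, 90.0, 159.6]
force: [0.2, -0.4, 0.1]
grip_width: 70.8
```

Request:
step_arm(increments=[[85,[0,0,0],0],[85,[0,0,0],0],[85,[0,0,0],0],[85,[0,0,0],0]])

```text
time_s: 10.32
position: [677.0, 62.6, 131.1]
tcp_rot: [-168.3, 90.0, 100.8]
force: [0.6, 0.5, 0.6]
grip_width: 85.1
```

Request:
step_arm(increments=[[85,[-0.3,0,0],0],[85,[-0.6,0,0],0],[85,[-0.9,0,0],0],[85,[-0.9,0,0],0],[85,[-0.9,0,0],0]])

```text
time_s: 10.73
position: [676.9, 62.6, 222.7]
tcp_rot: [115.1, 90.0, 24.2]
force: [0.2, 0.2, 0.2]
grip_width: 85.1
```

Request:
step_arm(increments=[[85,[-0.9,0,0],0],[85,[-0.9,0,0],0],[85,[-0.5,0,0],0],[85,[0,0,0],0],[85,[0,0,0],0]])

```text
time_s: 11.15
position: [677.1, 62.6, 278.8]
tcp_rot: [96.7, 90.0, 5.8]
force: [-0.3, 0.9, -1.6]
grip_width: 85.2
```

Run:
```python
from h import *
from plant import read_camera
go((677,62,250),-0.8)
for n in ['scene','wrist']:
    c=get_calibration(n);np.savez(n+'6.npz',**c)
    im=read_camera(n)[:,:,::-1].copy();cv2.imwrite(f"pics/{n}6.png",im)
```

```text
t 11.15 pos [677.1  62.6 278.8] jaw heading -0.9 width 85.2 F [-0.3  0.9 -1.6]
world yaw needed 0.1  twist units -0.016
shift units [ 1.15  -0.005  0.023] tilt x-axis [ 7.e-04  1.e-04 -1.e+00]
```

View pics/scene6.png

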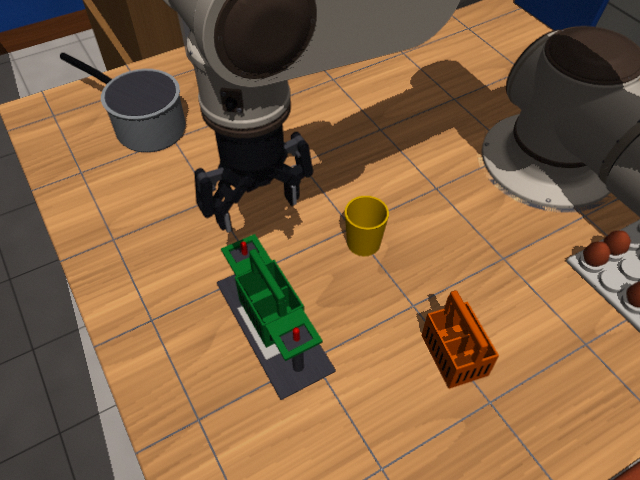

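View pics/wrist6.png

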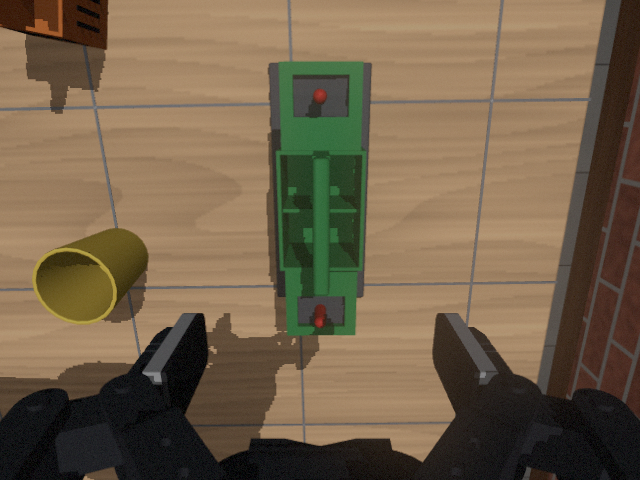

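Both pins stand in their slots, at (320,96) and (320,318) in the wrist view. The robot is clear, and the cup and orange caddy have not moved. I'll do one numeric check and then hand in.

Run:
```python
from h import *
from plant import job
np.set_printoptions(precision=1,suppress=True)
c=dict(np.load('wrist6.npz'))
e=backproj(c,[(279,62),(362,62),(355,334),(288,334)],106);m=e.mean(0);d=e[0]+e[1]-e[2]-e[3]
p=backproj(c,[(320,96),(319.5,309)],126);print("ears",e[:,:2],m,"len",np.linalg.norm(d)/2,"yaw",np.degrees(np.arctan2(-d[0],d[1])));dp=p[0]-p[1]
print("pins",p,p.mean(0),np.degrees(np.arctan2(-dp[0],dp[1])),np.linalg.norm(dp))
print(job.job_done())
```

```text
ears [[648.8 175.3]
 [709.2 174.4]
 [706.7 -51.1]
 [646.2 -50.2]] [677.7  62.1 106. ] len 225.48490696679787 yaw -0.6528992709645278
pins [[678.3 150.8 126. ]
 [675.3 -14.8 126. ]] [676.8  68.  126. ] -1.0475541948397946 165.63847985776536
the job is handed in; nothing more can be done
None
```

The green caddy is hanging on the stand with a pin through each slot, and I handed the job in at about 11.3 s of the 42 s allowed. I gripped it by the handle, lifted it to clear the pins, turned it about 7° and carried it over. I lowered it until the supports took the load (about 13 N, at the predicted height), then opened the fingers and backed off about 148 mm straight up.

- **Placement:** After release, the wrist and scene pictures show both pins standing in their slots. The caddy's middle was at about (678, 62) mm, against about (675–676, 60–64) mm for the stand. The two yaws differ by less than 1°. I did not measure level from a picture, but contact came at the height that puts the handle 150 mm above the counter.
- **Bystanders and contact:** The orange caddy and the yellow cup look unmoved in the scene picture. The robot touches nothing.
- **Disagreements:**
  - The top and scene cameras differ by about 4 mm in y, but by the same amount for the caddy and the stand, so the fit was not affected.
  - In the last wrist check the two pins came out 166 mm apart instead of 180 mm. I think I misread the tip of the pin near the fingers, where the view is steep. That makes the stand middle from that check (y = 68) unreliable. Even at face value it is about 6 mm off, well inside the 22 mm limit.

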